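Call the apprentice and point out the piece and the tool

ROBOT

A 6-joint arm with a two-finger parallel gripper is mounted at the origin on the work surface. World frame = base frame: x ahead of the robot, y to its left, z up, the work surface at z = 0. Lengths are in mm, angles in degrees, forces in N, time in s.
With the tool pointing down it reaches from about 275 to 725 mm from the base axis. Payload 5.6 kg.
Tool frame: the origin (TCP) lies between the finger pads, 19 mm behind the fingertips; this is the grasp point; z points along the fingers, y is the line along which they close (so a half turn about z gives the same grasp; the last joint's range is limited). The gripper opens to 85 mm and grips with 20 to 120 N. Pads are 22 mm wide; open, the fingers measure 114 mm over their backs; the gripper's body (76 mm by 85 mm) begins 54 mm behind the grasp point. The pads swing forward as they close: fully open they stand 13 mm farther back than shut.
Start: joints at [-55.141, 14.616, 6.199, 0, -81.583, -16.306], TCP at [175.014, -521.405, 249.983] pointing down, gripper open.
Joint ranges: [-168.99, 168.99], [-69.2, 112.95], [-62.41, 85.93], [-164.36, 98.24], [-168.68, -3.75], [-174.98, 174.98]. Speed limits (degrees/s): [147.25, 147.25, 180, 180, 180, 180].

INTERFACE

Orientations are given as a 3x3 rotation matrix whose columns are the frame's x, y, z axes.
In Python, from station import r gives the robot as it stands. The module is installed in compiled form; this text tells all that it offers.
- The arm moves only by the shell command python3 -m handwheel 'ROWS' [FORCE]. ROWS is text: rows parted by semicolons, each of 7 numbers parted by spaces: the shift along the tool's x, y, z in cm, then the turn, a rotation vector about the tool's x, y, z in rad, then the opening, from -1 (shut) to 1 (fully open). A call has 1 to 10 rows; each row is the pose to reach, as a shift and turn from the pose commanded when the call began, along the tool's axes at that moment; what a row does not reach only later rows make up. A row lasts 1/8 s, in which the tool goes at most 62.5 mm and 10.7 degrees, less where a joint would pass 70% of its speed; a pose out of reach is approached as far as the arm can. A call with a gripper value outside its range is refused whole. The fingers move at their own pace and stop on an object; FORCE is the grip in N (left out, the last holds). Time passes only in rows, so rows that repeat a pose let the fingers close. It gives the time, the measured TCP pose, the force, the opening and the grip force at its end, in the units of the state.
- r.observe(): the state, without advancing time (a new reading comes with each control period).
- r.read_camera(name): name is "scene" or "top"; returns the picture (384x512x3 uint8, red, green, blue); there is no depth.
- r.camera_info(name): a dict with "intrinsics" (3x3 intrinsics, pixels), "R" (3x3) and "t" (3): a world point X has camera coordinates R X + t. Camera axes: x right, y down, z forward; pixel columns grow to the right and rows downward; lengths in mm; the calibration is good to about 2 mm. A picture is of the moment at which its call begins. camera_info takes no time and is no camera call.
- r.close_job(): hands the job in; it is judged then, once.
The state is a dict: "time_s": time; "joints": joint angles; "dq": joint speeds; "effort": joint torques, N m; "position": TCP position; "ee_rot": TCP orientation; "ft_force": force on the tool from outside, world axes, zero at the start; "wrist_torque": the same for the moment, N m; "opening": finger opening in mm; "finger_force": force on a finger pad.
Only numpy, scipy, OpenCV 4.12 (cv2) and the standard library are available. Lean on these libraries where they do the work, as an engineer would, in place of code of your own. Each camera call takes 0.05 s, during which the arm holds its last target. There are 200 camera calls.

TASK

Press the red call button on the goldsmith's bench right down and let it go to call the apprentice, then show the job without touching it: bring the fingertips about 3 cm above the middle of the copper beaker and hold still there for a good two seconds, then point in the same way at the brush, hold for another two seconds, and finish with the hand still there, pointing at the brush. Touch and move none of the beakers and tools, and travel well above the other beakers and tools so that you do not seem to point at them.

Things in the scene. Friction and masses are not known exactly. Their poses are not given: they have to be found in the camera images.
- call_button (a joint): travel of the red call button in m: 0 up, 0.006 fully down; springs back up when let go; needs about 5 N to go fully down
- call_button_top (a point): centre of the top face of the red call button: a red round cap 36 mm across that is pressed straight down, in a round black base 52 mm across and 12 mm high fixed to the bench; with the cap up this point is 22 mm above the bench; it moves down with the cap
- copper_beaker: open drinking beaker of reddish copper, slightly conical, 75 mm tall, 66 mm across the rim, 53 mm across the foot, loose (about 0.2 kg), standing upright; origin at the centre of its underside, z up
- copper_beaker_rim (a point): centre of the mouth of that beaker, level with its rim, 75 mm above the bench
- brass_beaker: open drinking beaker of yellow brass, slightly conical, 75 mm tall, 66 mm across the rim, 53 mm across the foot, loose (about 0.2 kg), standing upright; origin at the centre of its underside, z up
- brass_beaker_rim (a point): centre of the mouth of that beaker, level with its rim, 75 mm above the bench
- steel_beaker: open drinking beaker of grey steel, slightly conical, 75 mm tall, 66 mm across the rim, 53 mm across the foot, loose (about 0.2 kg), standing upright; origin at the centre of its underside, z up
- steel_beaker_rim (a point): centre of the mouth of that beaker, level with its rim, 75 mm above the bench
- brush: flat brush lying on the bench, 180 mm long, 20 mm high: round pale wooden handle 20 mm thick (x from -90 to 0 mm), brass ferrule 42 mm wide (x -5 to 35 mm), grey bristle block 39 mm wide (x 35 to 90 mm); origin at the middle of its length on the bench, x along it from handle to bristles, z up; about 0.08 kg
- hammer: hammer lying on the bench, 200 mm long, 26 mm high, dark wooden handle, steel head across the +x end, reaching 48 mm to its -y side and 40 mm to +y; origin at the middle of its length on the bench, x from handle to head, z up
- screwdriver: screwdriver lying on the bench, 180 mm long, 26 mm high, blue handle, steel blade; origin at the middle of its length on the bench, x from handle to blade, z up
Things that resemble listed ones, but are neither listed nor needed, are in the scene too. Of the things shaped like the screwdriver, the blue one is meant.

How it is judged (in metres and radians):
On the way, in this order (a step that is already met when the one before it is completed fails the run):
1. the call button is pressed at least 5 of its 6 mm down (value of joint call_button above 0.005 m), for 0.05 s.
2. with the button let go, the tool point (TCP) dwells 1.5 s above the copper beaker: within 25 mm of its axis and 18 to 85 mm above its rim (value of joint call_button below 0.0015 m and horizontal distance between the grasp point and copper_beaker_rim below 0.025 m and z of the grasp point in the frame of copper_beaker_rim between 0.018 and 0.085 m), for 1.5 s.
3. the tool point dwells 1.5 s above the brush: within 22 mm of its centre line, 100 mm of its middle along it, and 36 to 105 mm above the bench (x of the grasp point in the frame of brush between -0.1 and 0.1 m and y of the grasp point in the frame of brush between -0.022 and 0.022 m and z of the grasp point in the frame of brush between 0.036 and 0.105 m), for 1.5 s.
At the end, for the whole second after the job is handed in: The tool point is still above the brush (within 22 mm of its centre line, within 100 mm of its middle along it, 36 to 105 mm above the bench), the button is up again (under 1.5 mm), and every beaker and tool is at rest within 8 mm of where it started (all of step 3 and value of joint call_button below 0.0015 m and distance of each of copper_beaker, brass_beaker, steel_beaker, brush, hammer, screwdriver from where it was at the start of the episode below 0.008 m and linear speed of each of copper_beaker, brass_beaker, steel_beaker, brush, hammer, screwdriver below 0.02 m/s); the robot touches nothing.
It fails at once if a beaker or tool is touched (more than 0.5 N) (contact force between any of the fingers, the arm and copper_beaker above 0.5 N or contact force between any of the fingers, the arm and brass_beaker above 0.5 N or contact force between any of the fingers, the arm and steel_beaker above 0.5 N or contact force between any of the fingers, the arm and brush above 0.5 N or contact force between any of the fingers, the arm and hammer above 0.5 N or contact force between any of the fingers, the arm and screwdriver above 0.5 N).
It fails at once if a beaker or tool is moved or lifted by more than 10 mm (distance of any of copper_beaker, brass_beaker, steel_beaker, brush, hammer, screwdriver from where it was at the start of the episode above 0.01 m).
It fails at once if the tool point comes low over another beaker (within 20 mm of its axis and less than 60 mm above its rim) ((horizontal distance between the grasp point and brass_beaker_rim below 0.02 m and z of the grasp point in the frame of brass_beaker_rim below 0.06 m) or (horizontal distance between the grasp point and steel_beaker_rim below 0.02 m and z of the grasp point in the frame of steel_beaker_rim below 0.06 m)).
It fails at once if the tool point comes low over the hammer or the screwdriver (within 20 mm of its centre line, 90 mm of its middle along it, and less than 80 mm above the bench) ((x of the grasp point in the frame of hammer between -0.09 and 0.09 m and y of the grasp point in the frame of hammer between -0.02 and 0.02 m and z of the grasp point in the frame of hammer below 0.08 m) or (x of the grasp point in the frame of screwdriver between -0.09 and 0.09 m and y of the grasp point in the frame of screwdriver between -0.02 and 0.02 m and z of the grasp point in the frame of screwdriver below 0.08 m)).
It also fails if it takes over 59 s, if anything falls off the work surface, if the arm or the gripper's body presses on something with over 40 N, if the wrist force passes 120 N, or if a joint passes its speed limit or range.

## Working session

There is one attempt and no reset: what is moved stays moved. The work goes in short steps, Python scripts to look and compute and a shell command to move; the robot and the scene stay as the last step left them, time stands still between calls to the robot, and variables do not carry over. Pictures are saved under pics/ and viewed, at most 10 in all, crops included, and the job is handed in when it is done.

```bash
mkdir -p pics
python3 - <<'E'
from station import r
import cv2
for n in("scene","top"):
    im=r.read_camera(n); cv2.imwrite(f"pics/{n}0.png",cv2.resize(im[:,:,::-1],(800,600),interpolation=cv2.INTER_CUBIC))
    c=r.camera_info(n); print(n,c)
s=r.observe();print(s["time_s"],s["position"],s["ee_rot"],s["opening"])
E
```

```text
scene {'intrinsics': array([[364.36168389,   0.        , 252.23420658],
       [  0.        , 364.36168389, 190.77844368],
       [  0.        ,   0.        ,   1.        ]]), 'R': array([[ 0.8631202 ,  0.50491252, -0.00931984],
       [ 0.37762897, -0.65756931, -0.65191945],
       [-0.33529073,  0.5591654 , -0.75823095]]), 't': array([-394.60729013, -135.83287138, 1074.65688329])}
top {'intrinsics': array([[379.63855982,   0.        , 249.40733659],
       [  0.        , 379.63855982, 189.97338106],
       [  0.        ,   0.        ,   1.        ]]), 'R': array([[ 0.00608171, -0.99951984,  0.0303825 ],
       [-0.99708349, -0.00837275, -0.07585786],
       [ 0.07607582, -0.02983254, -0.99665565]]), 't': array([-18.48545944, 446.07327677, 935.61820146])}
0.1 [ 174.91521098 -521.01408136  249.17886334] [[-9.48047098e-01 -3.18129384e-01 -6.28116860e-04]
 [-3.18129994e-01  9.48045706e-01  1.62696953e-03]
 [ 7.78966793e-05  1.74226655e-03 -9.99998479e-01]] 85.50654260437949
```

View pics/top0.png

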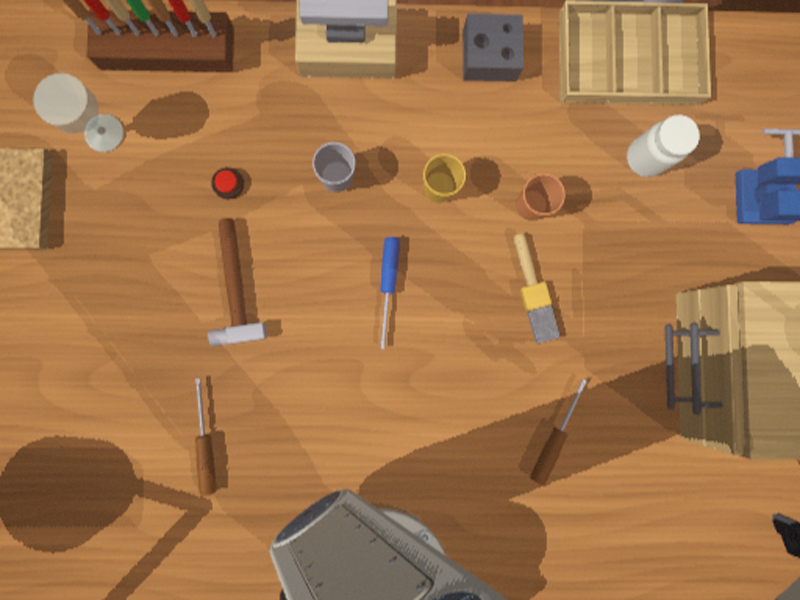

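View pics/scene0.png

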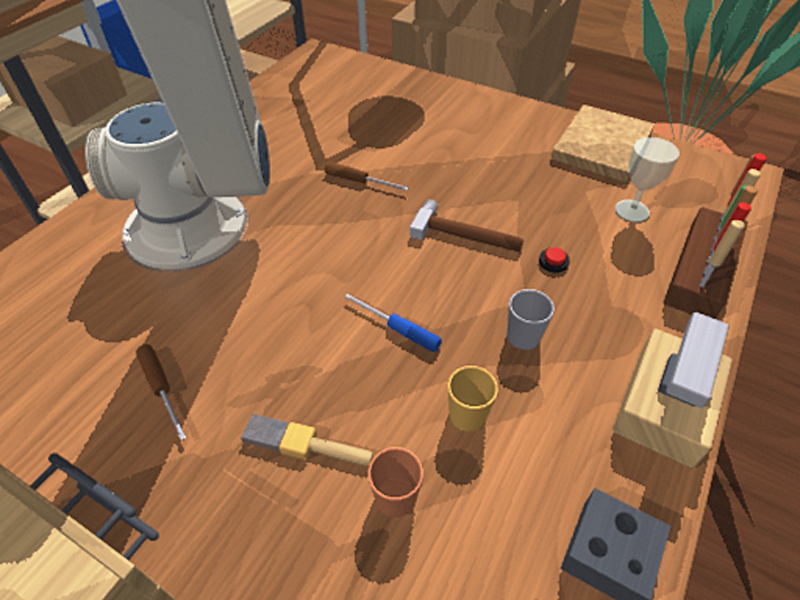

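Candidates in the top view (800x600): 
- **Button:** the only red round cap, on a black base, is at (227,182). 
- **Beakers:** steel is at (334,163), brass at (444,177) and copper, the reddish one, at (541,196). 
- **Brush:** (537,290), with a pale handle and grey bristles. 
- **Other tools:** hammer at (237,285), blue screwdriver at (389,290), and two brown look-alikes at (205,440) and (560,430). 

I choose the red cap, the reddish beaker at (541,196) and the brush. Next is one close crop, plus the position estimates.

```bash
cat > h.py <<'E'
from station import r
import numpy as np
def w(n,u,v,z,s=1.5625):
    c=r.camera_info(n);K,R,t=[np.asarray(c[k]) for k in("intrinsics","R","t")]
    d=R.T@np.linalg.solve(K,[(u+.5)/s-.5,(v+.5)/s-.5,1]);o=-R.T@t
    return o+d*(z-o[2])/d[2]
E
python3 - <<'E'
import cv2,numpy as np
from h import *
P=[("button","top",227,182,22),("button","scene",556,257,22),("copper","top",543,195,75),("copper","scene",396,473,75),
("brass","top",444,176,75),("brass","scene",472,391,75),("steel","top",334,164,75),("steel","scene",531,311,75),
("brush handle end","top",520,236,10),("brush bristle end","top",546,341,10),("brush handle end","scene",371,458,10),("brush bristle end","scene",247,433,10),
("hammer h","top",229,220,10),("hammer head","top",237,333,20),("sd h","top",392,239,13),("sd tip","top",383,347,8),("goblet rim","top",62,100,150),("goblet foot","top",104,132,0)]
for n,c,u,v,z in P: print(n,c,w(c,u,v,z).round(1))
im=cv2.imread("pics/top0.png")
a=cv2.resize(im[150:215,190:265],(400,347));b=cv2.resize(im[165:350,500:600],(324,600))
m=np.zeros((600,740,3),np.uint8);m[:347,:400]=a;m[:,410:734]=b
cv2.imwrite("pics/crop.png",m)
E
```

```text
button top [629.3 248.3  22. ]
button scene [636.6 245.7  22. ]
copper top [ 601.6 -248.5   75. ]
copper scene [ 605.5 -248.4   75. ]
brass top [629.1 -95.4  75. ]
brass scene [ 635.3 -101.2   75. ]
steel top [645.4  73.4  75. ]
steel scene [652.1  65.4  75. ]
brush handle end top [ 549.2 -228.5   10. ]
brush bristle end top [ 377.5 -269.1   10. ]
brush handle end scene [ 551.5 -222.8   10. ]
brush bristle end scene [ 384.6 -277.2   10. ]
hammer h top [569.9 246.4  10. ]
hammer head top [387.  226.6  20. ]
sd h top [541.3 -18.1  13. ]
sd tip top [366.2  -4.8   8. ]
goblet rim top [707.7 447.6 150. ]
goblet foot top [716.1 456.9   0. ]
```

View pics/crop.png

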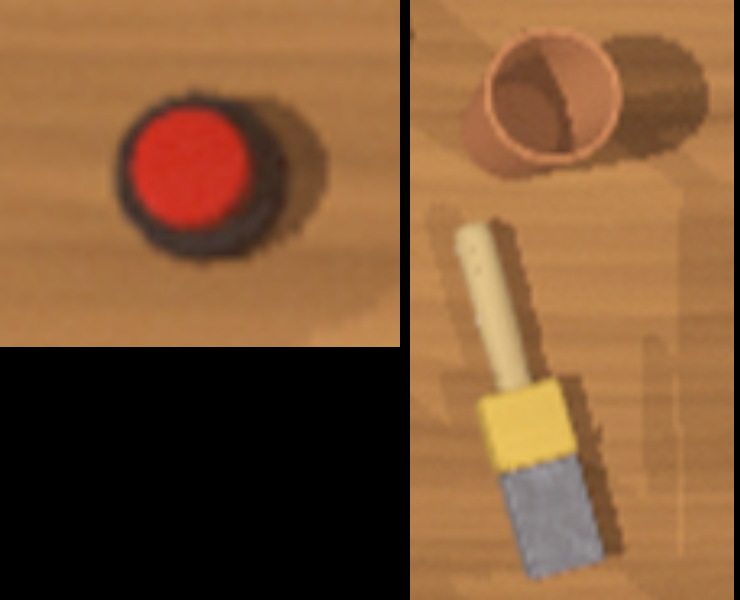

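The crop confirms all three: the cap centre is at (189,167), the copper rim centre at (553,97), and the brush axis runs from (475,228) to (566,570). The two cameras agree to a few mm, and the brush comes out about 176 mm long, against 180 given. Working positions are button (631,250), copper (603,-249) and brush mid (464,-249).

I'll travel at z=250 to above the button, closing the fingers on the way. The tool-frame shift is (-67.8, 58.5) cm.

```bash
python3 -m handwheel '-2 1.7 0 0 0 0 -1;-5 4.3 0 0 0 0 -1;-9 7.8 0 0 0 0 -1;-13 11.2 0 0 0 0 -1;-17 14.7 0 0 0 0 -1;-21 18.1 0 0 0 0 -1;-25 21.6 0 0 0 0 -1;-29 25 0 0 0 0 -1;-32 27.6 0 0 0 0 -1;-34 29.3 0 0 0 0 -1' 20; python3 -m handwheel '-2 1.7 0 0 0 0 -1;-5 4.3 0 0 0 0 -1;-9 7.8 0 0 0 0 -1;-13 11.2 0 0 0 0 -1;-17 14.7 0 0 0 0 -1;-21 18.1 0 0 0 0 -1;-25 21.6 0 0 0 0 -1;-29 25 0 0 0 0 -1;-32 27.6 0 0 0 0 -1;-33.8 29.2 0 0 0 0 -1'; python3 -m handwheel '0 0 0 0 0 0 -1;0 0 0 0 0 0 -1'
python3 - <<'E'
from h import *
s=r.observe();p=s["position"];R=s["ee_rot"];print(p,s["opening"],s["time_s"],np.max(np.abs(s["dq"])));print(R.round(4))
print("to button +z120:",R.T@(np.array([631,250,120])-p)/10)
E
```

```text
time_s: 1.35
position: [404.5, -133.7, 249.7]
ee_rot: [[-0.948, -0.32, -0.001], [-0.32, 0.948, 0.0], [0.0, 0.001, -1.0]]
ft_force: [-0.3, 0.4, 0.2]
opening: 0.2
finger_force: 0.0
time_s: 2.6
position: [632.0, 250.7, 248.3]
ee_rot: [[-0.948, -0.319, -0.002], [-0.319, 0.948, -0.001], [0.002, -0.0, -1.0]]
ft_force: [0.0, -0.6, -0.5]
opening: 0.1
finger_force: 0.0
time_s: 2.85
position: [631.4, 248.4, 249.7]
ee_rot: [[-0.948, -0.318, -0.001], [-0.318, 0.948, -0.001], [0.001, -0.0, -1.0]]
ft_force: [-0.2, -0.2, 0.3]
opening: 0.3
finger_force: 0.0
[631.40749024 248.44087439 249.65871884] 0.2688746039152209 2.85 1.0735038234952454
[[-9.481e-01 -3.180e-01 -7.000e-04]
 [-3.180e-01  9.481e-01 -6.000e-04]
 [ 9.000e-04 -3.000e-04 -1.000e+00]]
to button +z120: [-0.02199795  0.16464645 12.96580929]
```

```bash
python3 -m handwheel '0 0.1 3 0 0 0 -1;0 0.1 7 0 0 0 -1;0 0.1 11 0 0 0 -1;0 0.1 15 0 0 0 -1;0 0.1 18 0 0 0 -1;0 0.1 19.5 0 0 0 -1;0 0.1 19.5 0 0 0 -1'
python3 - <<'E'
from h import *
import cv2
im=r.read_camera("scene")[:,:,::-1];cv2.imwrite("pics/s1.png",cv2.resize(im[100:200,300:420],(720,600),interpolation=cv2.INTER_CUBIC))
E
```

```text
time_s: 3.72
position: [631.0, 249.2, 54.8]
ee_rot: [[-0.948, -0.318, -0.001], [-0.318, 0.948, -0.001], [0.001, -0.0, -1.0]]
ft_force: [-0.3, -0.2, -0.1]
opening: -0.2
finger_force: 0.0
```

View pics/s1.png

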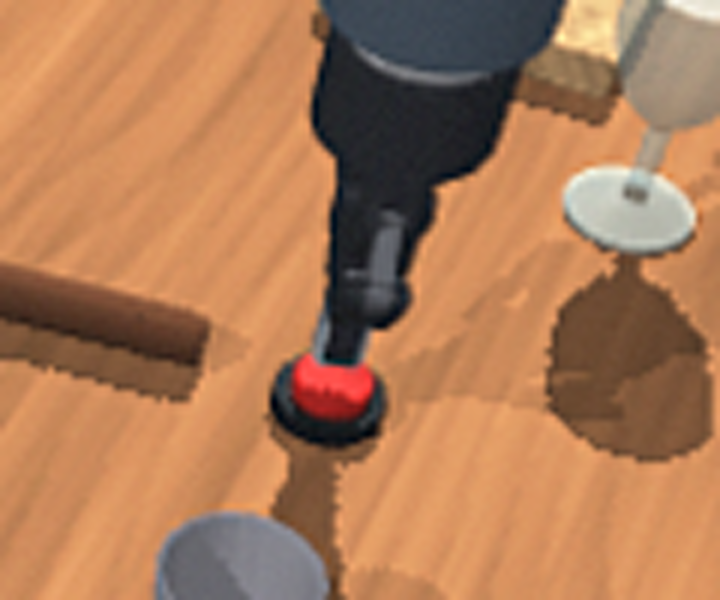

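The closed fingertips, at about (340,360), are just above the red cap, centred at about (333,385), as expected for a gap of roughly 14 mm. The hammer handle and steel beaker are clear. Next I press in small steps.

```bash
python3 -m handwheel '0 0 0.8 0 0 0 -1;0 0 1.3 0 0 0 -1;0 0 1.5 0 0 0 -1;0 0 1.7 0 0 0 -1;0 0 1.85 0 0 0 -1;0 0 1.95 0 0 0 -1;0 0 1.95 0 0 0 -1'
```

```text
time_s: 4.65
position: [631.3, 249.9, 35.7]
ee_rot: [[-0.948, -0.318, -0.0], [-0.318, 0.948, 0.0], [-0.0, 0.0, -1.0]]
ft_force: [-2.3, -0.8, 4.2]
opening: -0.2
finger_force: 2.1
```

```bash
python3 -m handwheel '0 0 0.1 0 0 0 -1;0 0 0.2 0 0 0 -1;0 0 0.25 0 0 0 -1;0 0 0.25 0 0 0 -1'
```

```text
time_s: 5.15
position: [631.3, 249.9, 34.7]
ee_rot: [[-0.948, -0.319, 0.001], [-0.319, 0.948, 0.0], [-0.001, -0.0, -1.0]]
ft_force: [-6.5, -0.8, 12.7]
opening: -0.0
finger_force: 6.2
```

The force rose to 12.7 N with the position stalled, so the button is at its stop. Now I release it, rise, and go across to the copper beaker.

```bash
python3 -m handwheel '0 0 -1 0 0 0 -1;0 0 -3 0 0 0 -1;0 0 -7 0 0 0 -1;0 0 -11 0 0 0 -1;0 0 -15 0 0 0 -1;0 0 -19 0 0 0 -1;0 0 -21.5 0 0 0 -1;0 0 -21.5 0 0 0 -1'
python3 -m handwheel '1 -2.5 0 0 0 0 -1;3 -7.5 0 0 0 0 -1;5 -12.5 0 0 0 0 -1;7.4 -18.5 0 0 0 0 -1;9.8 -24.5 0 0 0 0 -1;12.2 -30.5 0 0 0 0 -1;14.6 -36.5 0 0 0 0 -1;16.6 -41.5 0 0 0 0 -1;18 -45 0 0 0 0 -1;18.5 -46.4 0 0 0 0 -1'
python3 -m handwheel '0 0 0 0 0 0 -1;0 0 0 0 0 0 -1'
python3 - <<'E'
from h import *
import cv2
s=r.observe();p=s["position"];R=s["ee_rot"];print(p)
print("to copper z125:",R.T@(np.array([603,-249,125])-p)/10)
im=r.read_camera("scene")[:,:,::-1];cv2.imwrite("pics/s2.png",cv2.resize(im,(800,600)))
E
```

```text
time_s: 6.15
position: [632.6, 250.3, 250.4]
ee_rot: [[-0.948, -0.318, 0.005], [-0.318, 0.948, 0.002], [-0.005, 0.001, -1.0]]
ft_force: [0.6, 0.0, -1.9]
opening: -0.3
finger_force: 0.0
time_s: 7.4
position: [602.8, -251.1, 246.2]
ee_rot: [[-0.949, -0.315, -0.002], [-0.315, 0.949, 0.001], [0.002, 0.001, -1.0]]
ft_force: [0.6, 0.4, -0.2]
opening: -0.3
finger_force: 0.0
time_s: 7.65
position: [603.8, -247.7, 247.6]
ee_rot: [[-0.948, -0.319, -0.0], [-0.319, 0.948, 0.0], [0.0, 0.001, -1.0]]
ft_force: [0.8, 0.5, 0.4]
opening: -0.0
finger_force: 0.0
[ 603.83586724 -247.66970991  247.58377079]
to copper z125: [ 0.11911373 -0.10627325 12.2583445 ]
```

View pics/s2.png

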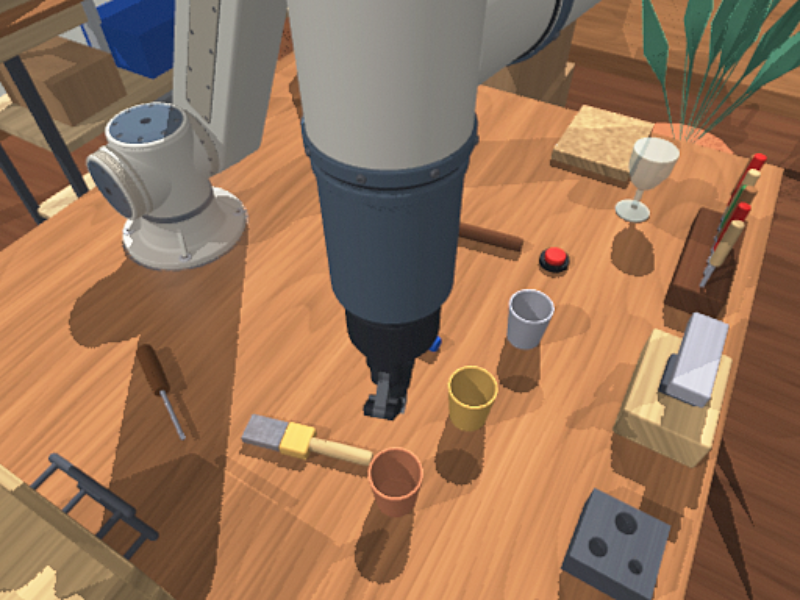

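The button is up again at (555,258). The hand is above the copper beaker at (396,480), with nothing disturbed. I'll lower to TCP z=125, which puts the fingertips about 3 cm over the rim, and hold for 2.5 s.

```bash
python3 -m handwheel '0.1 -0.1 2 0 0 0 -1;0.1 -0.1 5 0 0 0 -1;0.1 -0.1 8.5 0 0 0 -1;0.1 -0.1 11 0 0 0 -1;0.1 -0.1 12.3 0 0 0 -1;0.1 -0.1 12.3 0 0 0 -1'
for i in 1 2; do python3 -m handwheel '0 0 0 0 0 0 -1;0 0 0 0 0 0 -1;0 0 0 0 0 0 -1;0 0 0 0 0 0 -1;0 0 0 0 0 0 -1;0 0 0 0 0 0 -1;0 0 0 0 0 0 -1;0 0 0 0 0 0 -1;0 0 0 0 0 0 -1;0 0 0 0 0 0 -1'; done
python3 - <<'E'
from h import *
import cv2
a=r.read_camera("scene")[180:345,170:390,::-1]
cv2.imwrite("pics/s3.png",cv2.resize(a,(800,600),interpolation=cv2.INTER_CUBIC))
E
```

```text
time_s: 8.45
position: [602.9, -249.4, 124.6]
ee_rot: [[-0.948, -0.319, -0.001], [-0.319, 0.948, 0.0], [0.001, 0.0, -1.0]]
ft_force: [0.8, -0.5, -0.5]
opening: 0.0
finger_force: 0.0
time_s: 9.7
position: [603.0, -250.2, 125.0]
ee_rot: [[-0.948, -0.318, 0.0], [-0.318, 0.948, -0.0], [-0.0, -0.0, -1.0]]
ft_force: [-0.9, -0.0, -0.1]
opening: 0.2
finger_force: 0.0
time_s: 10.95
position: [603.0, -250.2, 125.0]
ee_rot: [[-0.948, -0.318, -0.0], [-0.318, 0.948, -0.0], [0.0, -0.0, -1.0]]
ft_force: [1.0, 0.6, -0.6]
opening: -0.0
finger_force: 0.0
```

View pics/s3.png

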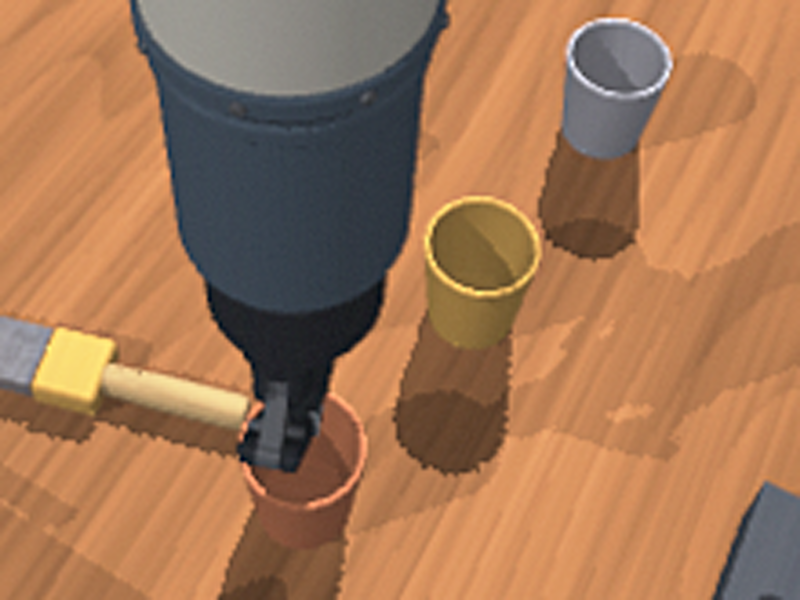

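Run:
```python
from h import *
import cv2
c=r.camera_info("scene");K,R,t=[np.asarray(c[k]) for k in("intrinsics","R","t")]
p=np.array(r.observe()["position"])
for n,X in dict(tcp=p,tip=p-[0,0,19],rim=[603,-249,75],foot=[603,-249,0],brass=[631,-97,75]).items():
    q=K@(R@np.array(X)+t);q=q[:2]/q[2];print(n,q.round(1),((q-[170,180])*3.636).round())
for z in(75,):print(w("scene",170+305/3.636,180+450/3.636,z,1),w("scene",170+483/3.636,180+246/3.636,z,1))
```

```text
tcp [251.3 290.7] [296. 402.]
tip [251.4 295.4] [296. 420.]
rim [251.9 302.1] [298. 444.]
foot [252.3 317.8] [299. 501.]
brass [300.9 247.6] [476. 246.]
[ 607.71872494 -249.89681212   75.        ] [634.56202315 -95.00577584  75.        ]
```

Projected with the calibration, the TCP lies within about 5 mm of the copper rim axis, and the force reads zero, so the copper dwell is done. The target for the brush is (464,-250), TCP z=70. That is a shift of -139 mm in x, so tool (13.2, 4.4) cm, made with a small rise.

```bash
python3 -m handwheel '0 0 -1.5 0 0 0 -1;0 0 -4 0 0 0 -1;1 0.3 -5 0 0 0 -1;4 1.3 -5 0 0 0 -1;8 2.7 -5 0 0 0 -1;11.5 3.8 -5 0 0 0 -1;13.2 4.4 -4 0 0 0 -1;13.2 4.4 -1 0 0 0 -1;13.2 4.4 2 0 0 0 -1;13.2 4.4 4 0 0 0 -1'
python3 -m handwheel '0 0 1.5 0 0 0 -1;0 0 1.5 0 0 0 -1;0 0 1.5 0 0 0 -1'
python3 - <<'E'
from h import *
import cv2
print(r.observe()["position"])
a=r.read_camera("scene")[180:345,120:340,::-1]
cv2.imwrite("pics/s4.png",cv2.resize(a,(800,600),interpolation=cv2.INTER_CUBIC))
E
```

```text
time_s: 12.25
position: [462.5, -250.2, 84.0]
ee_rot: [[-0.948, -0.318, -0.001], [-0.318, 0.948, 0.001], [0.001, 0.001, -1.0]]
ft_force: [-0.1, -0.6, 0.5]
opening: 0.4
finger_force: 0.0
time_s: 12.62
position: [464.3, -250.7, 70.9]
ee_rot: [[-0.948, -0.318, 0.001], [-0.318, 0.948, -0.001], [-0.001, -0.001, -1.0]]
ft_force: [-0.3, 1.1, -0.1]
opening: -0.2
finger_force: 0.0
[ 464.32588763 -250.68275353   70.88912449]
```

View pics/s4.png

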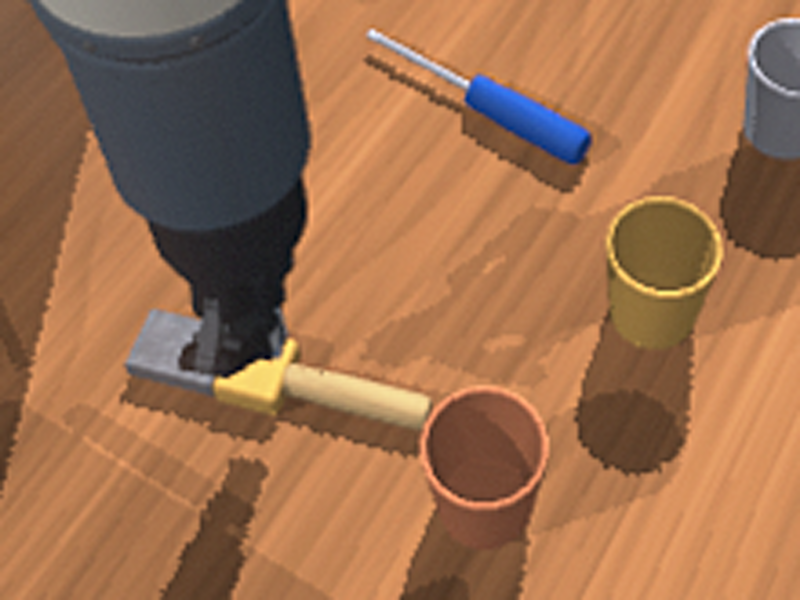

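The fingertips, around (245,370), are above the brush by the ferrule. The brush and copper beaker, with its rim at (485,447), are where they were. Now hold for 2.5 s and hand in.

```bash
for i in 1 2; do python3 -m handwheel '0 0 0 0 0 0 -1;0 0 0 0 0 0 -1;0 0 0 0 0 0 -1;0 0 0 0 0 0 -1;0 0 0 0 0 0 -1;0 0 0 0 0 0 -1;0 0 0 0 0 0 -1;0 0 0 0 0 0 -1;0 0 0 0 0 0 -1;0 0 0 0 0 0 -1'; done
python3 -c "
from station import r
print(r.close_job())"
```

```text
time_s: 13.92
position: [463.8, -250.4, 70.0]
ee_rot: [[-0.948, -0.318, 0.0], [-0.318, 0.948, 0.0], [-0.0, 0.0, -1.0]]
ft_force: [-0.4, 0.2, 0.8]
opening: -0.0
finger_force: 0.0
time_s: 15.18
position: [463.8, -250.4, 70.0]
ee_rot: [[-0.948, -0.318, 0.0], [-0.318, 0.948, -0.0], [-0.0, -0.0, -1.0]]
ft_force: [0.4, 0.3, 0.1]
opening: 0.1
finger_force: 0.0
the job is handed in; nothing more can be done
None
```

I pressed the call button to its stop and let it go, held 2.5 s above the copper beaker and then 2.5 s above the brush, and handed the job in at about 15 s with the hand still over the brush; the force readings and pictures showed no beaker or tool touched, but no verdict came back.

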